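# Roll the steel jug until its handle is up, then lay it in the cradle

## Task

The lidded steel jug is lying on the wooden board with its handle out to one side. Roll it along the board, without lifting it, until the handle is on top and it lies still; then pick it up by the handle and lower it gently into the wooden cradle, so that it lies along both rails, in the middle of them, with the handle still on top. Do not disturb the salsa bowl and the small jar that stand near.

Things in the scene. Friction and masses are not known exactly. Their poses are not given: they have to be found in the camera images.
- jug: Lidded steel jug on its side, its body too fat to grip, a cylinder 92 mm across, 140 long, rolling on two rubber hoops 96 mm across, 52 mm either side of the middle. Black lid and knob on the +y end, to 96 mm from the middle. Origin on the axis, mid-length; y along the axis; +z towards the handle, at first leaning about 70 degrees from upright, to the robot's side. About 0.55 kg.
- jug_handle (a point): Middle of the jug's handle bar: round steel bar 12 mm thick, parallel to the jug's y, 84 mm from its axis (jug z), on two posts at y = -42 and +42 mm; 32 mm free between bar and body. Axes as the jug's.
- board: Fixed flat wooden board, 280 mm (x) by 200 mm (y), 16 mm thick. Origin under its centre, on the counter. The jug lies on it in the half nearer the robot, its axis along the board's y and 64 mm above the counter; it rolls along the board's x with a little rolling resistance, so it stays where it is left at any turn.
- cradle: Fixed wooden cradle: base 130 mm (x) by 170 mm (y), 14 thick; two round rails 18 mm thick, 150 long, along its y at x = -32 and +32 mm, centre lines 26 mm above the counter. Origin under its centre, on the counter. A jug lying in it has its axis along the cradle's y (lid to either end), 73 mm above the counter.
- bowl: Bystander: cobalt ceramic salsa bowl, 110 mm across, 50 mm high; origin under its centre.
- jar: Bystander: small glass jar, 48 mm across, 70 mm high; origin under its centre.
Not all that is in view belongs to the job. What is shaped like the jug but blue or purple is not meant.

How it is judged:
On the way:
1. the jug has been rolled along the board and lies still on it with the handle on top (within 17 degrees) (angle between jug's own z axis and vertical below 0.3 rad and height (world z) of jug below 0.07 m and distance of jug from where it was at the start of the episode above 0.03 m and x of jug in the frame of board between -0.135 and 0.135 m and y of jug in the frame of board between -0.05 and 0.05 m and linear speed of jug below 0.02 m/s), for 0.3 s.
At the end, for the whole second after the job is handed in: The jug rests still on both rails of the cradle: axis along the rails within 8 degrees, its middle within 25 mm of the cradle's middle along them, 10 mm across and about 5 mm in height, handle on top within 23 degrees (x of jug in the frame of cradle between -0.01 and 0.01 m and y of jug in the frame of cradle between -0.025 and 0.025 m and z of jug in the frame of cradle between 0.069 and 0.078 m and angle between the y axis of jug and the y axis of cradle, either way round below 0.15 rad and angle between jug's own z axis and vertical below 0.4 rad and linear speed of jug below 0.02 m/s); the robot touches nothing.
It fails at once if the jug lifted more than about 25 mm off the board while its handle is not yet on top (height (world z) of jug above 0.09 m and angle between jug's own z axis and vertical above 0.6 rad).
It fails at once if the jug slammed or pressed into the cradle (over 60 N) (contact force between jug and cradle above 60 N).
It fails at once if the jug let go while it is still more than about 10 mm above its place (contact force between jug and the fingers below 0.2 N and height (world z) of jug above 0.085 m).
It fails at once if a bystander moved by more than 30 mm (distance of any of bowl, jar from where it was at the start of the episode above 0.03 m).
It also fails if it takes over 64 s, if anything falls off the work surface, if the arm or the gripper's body presses on something with over 40 N, if the wrist force passes 120 N, or if a joint passes its speed limit or range.

## Robot

A 6-joint arm with a two-finger parallel gripper is mounted at the origin on the work surface. World frame = base frame: x ahead of the robot, y to its left, z up, the work surface at z = 0. Lengths are in m, angles in rad, forces in N, time in s.
With the tool pointing down it reaches from about 0.25 to 0.775 m from the base axis. Payload 4 kg.
Tool frame: the origin (TCP) lies between the finger pads; the fingertips stand 11 mm ahead of it and the grasp point (between the pads) lies 8 mm behind it (robot.tip_extent is the z of the fingertips in the tool frame, in m); z points along the fingers, y is the line along which they close (so a half turn about z gives the same grasp; the last joint's range is limited). The gripper opens to 94 mm and grips with 3 to 60 N. Pads are 16 mm wide; open, the fingers measure 119 mm over their backs; the gripper's body (75 mm by 177 mm) begins 78 mm behind the grasp point.
Start: joints at [-1.27, 0.087, 1.371, -0, 1.684, -0.103], TCP at [0.216, -0.506, 0.182] pointing down, gripper open.
Joint ranges: [-3.1, 3.1], [-0.76, 2.03], [0.27, 2.55], [-1.08, 4.22], [0.17, 2.65], [-2.57, 2.57]. Speed limits (rad/s): [2.79, 2.79, 3.14, 3.14, 3.14, 3.14].

## Interface

Orientations are given as [roll, pitch, yaw] about the fixed x, y, z axes, in that order (R = Rz(yaw) Ry(pitch) Rx(roll)).
In Python, from bench import robot, imaging gives the robot as it stands.
- The arm moves only by the shell command python3 -m pendant 'ROWS'. ROWS is JSON, a list of rows, each a list of 7 numbers: the shift along the world's x, y, z in cm, then the turn, a rotation vector about the world's x, y, z in degrees, then the opening, from 0 (shut) to 1 (fully open). In form: [[dx, dy, dz, ax, ay, az, jaw], ...]. A call has 1 to 8 rows; each row shifts and turns the commanded pose from where the row before left it; what a row does not reach is not made up. A row lasts 1/10 s, in which the tool goes at most 50 mm and 8.59 degrees, less where a joint would pass 70% of its speed; a pose out of reach is approached as far as the arm can. A call is refused whole if a number of a shift passes 5 or a number of a turn 8.59, either way. A call with a gripper value outside its range is refused whole. The fingers move at their own pace and stop on an object; the grip force is fixed at half the most. Time passes only in rows, so rows that do not move let the fingers close. It gives the time, the measured TCP pose, the force, the opening and the grip force at its end, in the units of the state.
- robot.get_obs(): the state, without advancing time (a new reading comes with each control period).
- imaging.snapshot(name): name is "scene" or "side" or "wrist"; returns the picture (384x512x3 uint8, red, green, blue); there is no depth.
- imaging.camera_params(name): a dict with "camera_matrix" (3x3 intrinsics, pixels), "R" (3x3) and "t" (3): a world point X has camera coordinates R X + t. Camera axes: x right, y down, z forward; pixel columns grow to the right and rows downward; lengths in m; the calibration is good to about 2 mm. A picture is of the moment at which its call begins: read the wrist's pose just before it. camera_params takes no time and is no camera call; for the wrist camera it gives the pose at the moment of the call.
- robot.close_job(): hands the job in; it is judged then, once.
The state is a dict: "time": time; "joint_positions": joint angles; "qvel": joint speeds; "joint_torque": joint torques, N m; "tool_pos": TCP position; "ee_rot": TCP orientation; "wrist_force": force on the tool from outside, world axes, zero at the start; "wrist_torque": the same for the moment, N m; "width": finger opening in m; "finger_force": force on a finger pad.
Only numpy, scipy, OpenCV 4.12 (cv2) and the standard library are available. Lean on these libraries where they do the work, as an engineer would, in place of code of your own. Each camera call takes 0.05 s, during which the arm holds its last target. There are 200 camera calls.

## Working session

There is one attempt and no reset: what is moved stays moved. The work goes in short steps, Python scripts to look and compute and a shell command to move; the robot and the scene stay as the last step left them, time stands still between calls to the robot, and variables do not carry over. Pictures are saved under pics/ and viewed, at most 10 in all, crops included, and the job is handed in when it is done.

```bash
mkdir -p pics; ls; python3 - <<'E'
from bench import robot, imaging
import cv2,json
for n in ("scene","side"):
    cv2.imwrite(f"pics/{n}0.png",imaging.snapshot(n)[:,:,::-1])
    p=imaging.camera_params(n);print(n,p)
o=robot.get_obs();print(o)
E
```

```text
pics
scene {'camera_matrix': array([[348.97276342,   0.        , 256.32133992],
       [  0.        , 348.97276342, 191.39879457],
       [  0.        ,   0.        ,   1.        ]]), 'R': array([[-0.87660665,  0.48067052,  0.02272949],
       [ 0.30432545,  0.59035388, -0.74757496],
       [-0.37275568, -0.64841202, -0.66378841]]), 't': array([ 0.48058918, -0.08833814,  1.15352867])}
side {'camera_matrix': array([[453.1351183 ,   0.        , 251.93767758],
       [  0.        , 453.1351183 , 196.86475614],
       [  0.        ,   0.        ,   1.        ]]), 'R': array([[-0.84689893, -0.53159109,  0.01315743],
       [-0.38281478,  0.59233044, -0.70894111],
       [ 0.36907323, -0.60543833, -0.70514494]]), 't': array([0.44809327, 0.2882034 , 0.96674908])}
{'time': 0.1, 'joint_positions': array([-1.27010927e+00,  8.78602899e-02,  1.37204881e+00,  1.70567642e-05,
        1.68360875e+00, -1.03128975e-01]), 'qvel': array([-0.00170449, -0.00084913, -0.00271016, -0.00034211,  0.00149564,
       -0.00118677]), 'joint_torque': array([ 2.78228697e-03, -3.41249335e+01, -3.03303874e+01,  7.19546084e-02,
        3.03963188e-02, -1.00869718e-04]), 'tool_pos': array([ 0.21594249, -0.50526461,  0.18096019]), 'ee_rot': array([-3.13967943e+00, -2.15053547e-04,  4.03817732e-01]), 'wrist_force': array([ 0.00730735,  0.18118161, -0.51981226]), 'wrist_torque': array([-0.04155048, -0.01958506,  0.01209852]), 'finger_force': 0.0, 'width': 0.09430554034732354}
```

View pics/scene0.png

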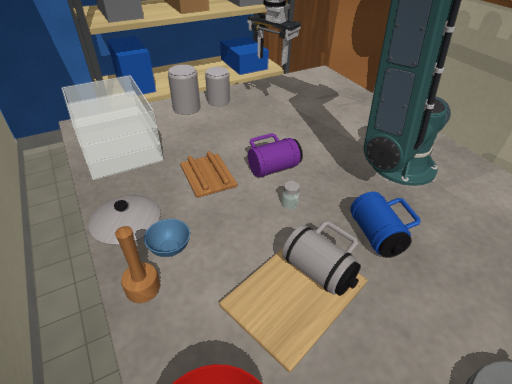

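View pics/side0.png

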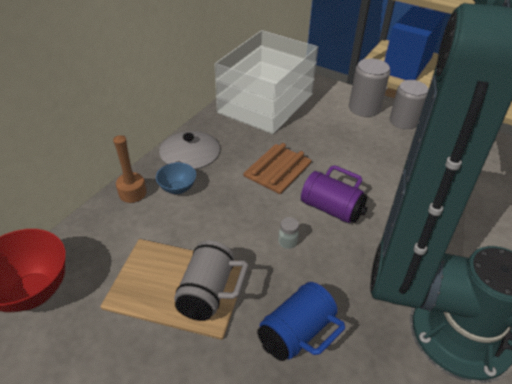

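Candidates in the scene picture are the steel jug at (322,258), the purple jug at (274,155) and the blue jug at (381,223). I choose the steel one on the wooden board, with the lid at (350,280) and the handle toward the robot at (338,237). The bowl is at (167,238), the jar at (291,194) and the cradle at (209,173). Next I'll check with close crops.

```bash
python3 - <<'E'
import cv2,numpy as np
s=cv2.imread("pics/scene0.png");d=cv2.imread("pics/side0.png")
def c(im,x,y,w,h,k,step):
    r=cv2.resize(im[y:y+h,x:x+w],(w*k,h*k),interpolation=cv2.INTER_CUBIC)
    for u in range((x//step+1)*step,x+w,step):
        cv2.line(r,((u-x)*k,0),((u-x)*k,6),(0,255,255),1);cv2.putText(r,str(u),((u-x)*k-10,16),0,.35,(0,255,255),1)
    for v in range((y//step+1)*step,y+h,step):
        cv2.line(r,(0,(v-y)*k),(6,(v-y)*k),(0,255,255),1);cv2.putText(r,str(v),(8,(v-y)*k+4),0,.35,(0,255,255),1)
    return r
out=np.zeros((600,800,3),np.uint8)
def put(r,x,y): out[y:y+r.shape[0],x:x+r.shape[1]]=r
put(c(s,275,215,100,87,4,20),0,0); put(c(d,160,230,100,87,4,20),400,0)
put(c(s,175,145,66,50,6,10),0,348+0) if 0 else put(c(s,175,147,66,50,5,10),0,349)
put(c(d,242,140,74,50,5,10),400,349)
cv2.imwrite("pics/crop1.png",out)
E
```

```text
(no output)
```

View pics/crop1.png

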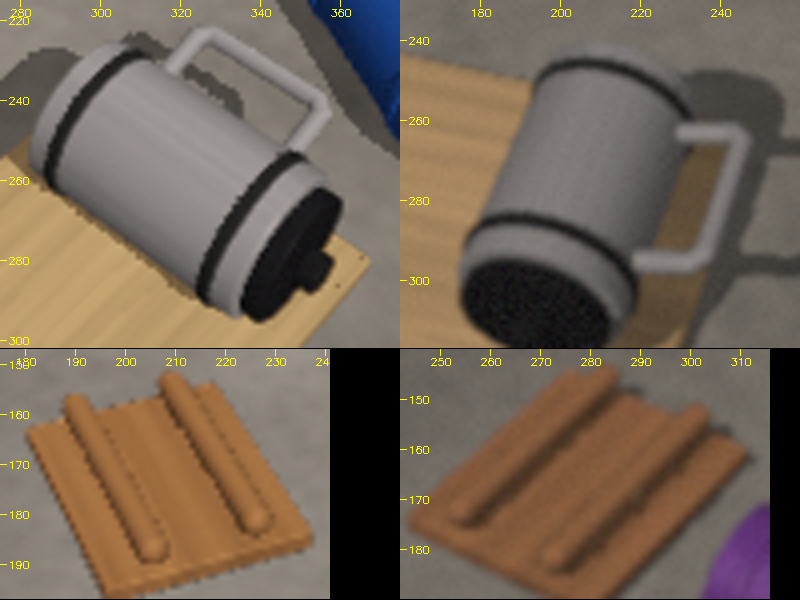

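The crops confirm the grey steel jug with black lid and hoops: handle bar from (327,224.5) to (355.5,242) in scene and (246,263) to (236,296) in side. The cradle rails are clear in both views. Next is the fit.

```bash
cat >h.py <<'E'
import numpy as np
from bench import robot, imaging
from scipy.optimize import least_squares
def tri(obs):
    A=[]
    for n,(u,v) in obs.items():
        p=imaging.camera_params(n);P=p["camera_matrix"]@np.c_[p["R"],p["t"]]
        A+=[u*P[2]-P[0],v*P[2]-P[1]]
    X=np.linalg.svd(np.array(A))[2][-1];return X[:3]/X[3]
def plane(n,u,v,z):
    p=imaging.camera_params(n);d=p["R"].T@np.linalg.solve(p["camera_matrix"],[u,v,1]);c=-p["R"].T@p["t"]
    return (c+d*(z-c[2])/d[2])
def proj(n,X):
    p=imaging.camera_params(n);q=(np.atleast_2d(X)@p["R"].T+p["t"])@p["camera_matrix"].T;return q[:,:2]/q[:,2:]
def fit(pts,x0):  # pts: (cam,u,v,lx,ly,z); pose x,y,yaw
    def f(q):
        c,s=np.cos(q[2]),np.sin(q[2])
        return np.concatenate([proj(n,[q[0]+c*a-s*b,q[1]+s*a+c*b,z])[0]-[u,v] for n,u,v,a,b,z in pts])
    r=least_squares(f,x0,loss="soft_l1");return r.x,np.round(r.fun,1).reshape(-1,2)
E
python3 - <<'E'
from h import *
np.set_printoptions(precision=4,suppress=True)
print("handle far",tri({"scene":(327,224.5),"side":(246,263)}),"near",tri({"scene":(355.5,242),"side":(236,296)}))
print("board scene",[plane("scene",u,v,.016) for u,v in((281,256),(221,301),(291,361),(366,283))])
print("board side",[plane("side",u,v,.016) for u,v in((143,242),(105,309),(222,331),(244,262))])
print("cradle rails scene",[plane("scene",u,v,.026) for u,v in((190,158),(206,187),(209,153),(226.5,182))])
print("cradle rails side",[plane("side",u,v,.026) for u,v in((285,144),(254,173.5),(302,153),(273,182))])
for n,b,j in(("scene",(167,240),(291,194)),("side",(176,180),(289,232))): print(n,"bowl",plane(n,*b,.03),"jar",plane(n,*j,.035))
E
```

```text
handle far [0.4488 0.1568 0.0905] near [0.4233 0.2324 0.0867]
board scene [array([0.5602, 0.1446, 0.016 ]), array([0.7374, 0.187 , 0.016 ]), array([0.6734, 0.3632, 0.016 ]), array([0.4298, 0.299 , 0.016 ])]
board side [array([0.726 , 0.1884, 0.016 ]), array([0.6691, 0.373 , 0.016 ]), array([0.4271, 0.2801, 0.016 ]), array([0.4851, 0.1058, 0.016 ])]
cradle rails scene [array([ 0.6168, -0.3155,  0.026 ]), array([ 0.626 , -0.1617,  0.026 ]), array([ 0.5524, -0.3135,  0.026 ]), array([ 0.564, -0.155,  0.026])]
cradle rails side [array([ 0.6167, -0.3276,  0.026 ]), array([ 0.6248, -0.1628,  0.026 ]), array([ 0.5534, -0.3176,  0.026 ]), array([ 0.5621, -0.1616,  0.026 ])]
scene bowl [ 0.7879 -0.0177  0.03  ] jar [ 0.4297 -0.0152  0.035 ]
side bowl [ 0.7887 -0.0193  0.03  ] jar [ 0.4338 -0.0186  0.035 ]
```

```bash
python3 - <<'E'
from h import *
np.set_printoptions(precision=4,suppress=True)
B=[("scene",221,301,.14,-.1,.016),("scene",291,361,.14,.1,.016),("scene",366.5,281.5,-.14,.1,.016),
("side",143,241,.14,-.1,.016),("side",105,308,.14,.1,.016),("side",222,330,-.14,.1,.016),("side",245.5,261,-.14,-.1,.016)]
q,r=fit(B,[.58,.24,.32]);print("board",q,np.degrees(q[2]),r.tolist())
C=[("scene",190,158,.032,-.075,.026),("scene",206,187,.032,.075,.026),("scene",209,153,-.032,-.075,.026),("scene",226.5,182,-.032,.075,.026),
("side",285,144.5,.032,-.075,.026),("side",254,173.5,.032,.075,.026),("side",302,153.5,-.032,-.075,.026),("side",273,182,-.032,.075,.026),
("scene",180.5,163,.065,-.085,.014),("scene",237,184,-.065,.085,.014),("side",243,174,.065,.085,.014),("side",311.5,160.5,-.065,-.085,.014)]
c,r=fit(C,[.589,-.24,-.05]);print("cradle",c,np.degrees(c[2]),r.tolist())
# jug: x,y,yaw,lean from handle ends
def f(p):
    cx,sx=np.cos(p[2]),np.sin(p[2]);o=[]
    for (y,a,b) in((-.042,(327,224.5),(246,263)),(.042,(355.5,242),(236,296))):
        lx=-.084*np.sin(p[3]);X=[p[0]+cx*lx-sx*y,p[1]+sx*lx+cx*y,.064+.084*np.cos(p[3])]
        o+=[proj("scene",X)[0]-a,proj("side",X)[0]-b]
    # knob end
    X=[p[0]-sx*.096,p[1]+cx*.096,.064];o+=[proj("scene",X)[0]-(355,281)]
    return np.concatenate(o)
s=least_squares(f,[.51,.22,.32,1.2]);p=s.x;print("jug",p,np.degrees(p[2:]),s.fun.round(1))
ex=np.array([np.cos(p[2]),np.sin(p[2])]);print("bar mid",p[:2]-ex*.084*np.sin(p[3]),.064+.084*np.cos(p[3]),"disp",ex*(.048*p[3]+.084*np.sin(p[3])),"final axis",p[:2]+ex*.048*p[3])
print("purple",plane("scene",274,155,.05))
E
```

```text
board [0.5773 0.2343 0.318 ] 18.222179293010036 [[-2.5, -0.7], [0.4, 6.3], [1.0, -5.9], [-3.3, -3.0], [-3.3, -1.2], [4.1, 6.4], [4.2, -0.2]]
cradle [ 0.5889 -0.2374 -0.0657] -3.7638747146501883 [[0.4, 0.1], [-0.3, -0.6], [0.5, 0.5], [-0.1, -1.3], [-1.9, 1.9], [0.1, -0.5], [-0.8, 1.0], [-0.1, 0.3], [-0.7, -1.1], [1.0, -1.0], [-0.4, -0.6], [0.7, -0.3]]
jug [0.5123 0.2173 0.3133 1.2997] [17.9509 74.4654] [-2.2 -2.2  0.6  1.2 -0.  -0.7  0.2  0.6  0.2  2.5]
bar mid [0.4354 0.1924] 0.08649684568862473 disp [0.1363 0.0442] final axis [0.5717 0.2365]
purple [ 0.3877 -0.1799  0.05  ]
```

```bash
python3 -m pendant '[[0.5,2,1.5,0,0,2,0.6],[1.1,3.5,1.5,0,0,4.25,0.3],[1.1,3.5,1.5,0,0,4.25,0.3],[1.1,3.5,1.5,0,0,4.25,0.3],[1.1,3.5,1,0,0,4.25,0.3],[1.1,3.5,0,0,0,4.25,0.3],[1.1,3.5,0,0,0,4.25,0.3],[1.1,3.5,0,0,0,4.25,0.3]]'
python3 -m pendant '[[1.1,3.5,0,0,0,4.25,0.3],[1.1,3.5,0,0,0,4.25,0.3],[1.1,3.5,0,0,0,4.25,0.3],[1.1,3.5,0,0,0,4.25,0.3],[1.1,3.5,0,0,0,4.25,0.3],[1.1,3.5,0,0,0,4.25,0.3],[1.1,3.5,0,0,0,4.25,0.3],[1.1,3.5,0,0,0,4.25,0.3]]'
python3 -m pendant '[[1.1,3.5,0,0,0,4.25,0.3],[1.1,3.5,0,0,0,4.25,0.3],[1.1,3.5,0,0,0,4.25,0.3],[0.6,1.5,0,0,0,4.25,0.3],[0,0,0,0,0,2.25,0.3],[0,0,0,0,0,0,0.3],[0,0,0,0,0,0,0.3]]'
python3 - <<'E'
from h import *
import cv2
o=robot.get_obs();print(o["time"],o["tool_pos"],np.degrees(o["ee_rot"]),o["width"],o["joint_positions"].round(2))
im=imaging.snapshot("wrist")[:,:,::-1].copy()
X=o["tool_pos"]
for q,col in(((.4354,.1924,.088),(0,0,255)),((.5717,.2365,.148),(0,255,0)),((.5123,.2173,.112),(255,0,0))):
    u=proj("wrist",np.array(q))[0];print(u);cv2.drawMarker(im,tuple(int(a) for a in u.round()),col)
cv2.imwrite("pics/wrist1.png",im)
E
```

```text
time: 0.9
tool_pos: [0.2981, -0.2392, 0.2517]
ee_rot: [-3.141, -0.0, 0.961]
wrist_force: [0.4, 0.5, -0.7]
width: 0.0334
finger_force: 0.0
time: 1.7
tool_pos: [0.386, 0.0408, 0.2517]
ee_rot: [-3.141, 0.0, 1.555]
wrist_force: [0.3, -0.5, 0.3]
width: 0.0286
finger_force: 0.0
time: 2.4
tool_pos: [0.4249, 0.1591, 0.2517]
ee_rot: [-3.141, 0.0, 1.886]
wrist_force: [-0.2, 0.1, -0.2]
width: 0.0278
finger_force: 0.0
2.4 [0.42488352 0.15909097 0.25165655] [-1.79961210e+02  2.77056309e-03  1.08085364e+02] 0.027840355532939436 [ 0.23 -0.13  1.45 -0.    1.83 -0.08]
[268.13604055 150.78604824]
[405.25801586 157.62553952]
[337.24840276 153.2933182 ]
```

View pics/wrist1.png

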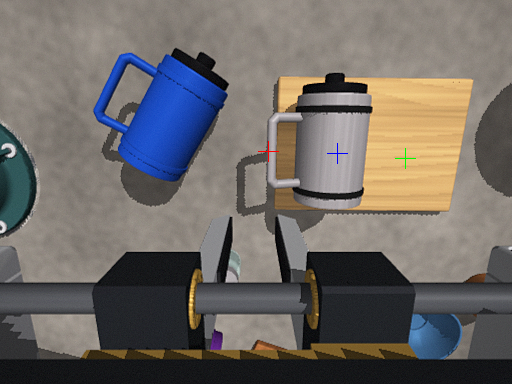

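The wrist view shows the bar at (272,151), 4 px right of my mark at (268,151). The jug axis is near column 334 and the board is below it. That puts the bar middle at about (0.4385, 0.1935). Next I cage the bar between the fingers.

```bash
python3 -m pendant '[[0.5,1.7,0,0,0,0,0.3],[0.6,1.6,-1.5,0,0,0,0.3],[0,0,-3,0,0,0,0.3],[0,0,-3,0,0,0,0.3],[0,0,-3,0,0,0,0.3],[0,0,-2,0,0,0,0.3],[0,0,0,0,0,0,0.3]]'
python3 -m pendant '[[0,0,-1,0,0,0,0.3],[0,0,-1,0,0,0,0.3],[0,0,-1,0,0,0,0.3],[0,0,-1,0,0,0,0.3],[0,0,0,0,0,0,0.3],[0,0,0,0,0,0,0.3]]'
```

```text
time: 3.15
tool_pos: [0.4337, 0.1909, 0.1235]
ee_rot: [-3.135, -0.0, 1.886]
wrist_force: [-0.9, -0.3, 0.0]
width: 0.0283
finger_force: 0.0
time: 3.75
tool_pos: [0.436, 0.1922, 0.0868]
ee_rot: [-3.141, -0.0, 1.887]
wrist_force: [0.3, -0.0, 0.8]
width: 0.0284
finger_force: 0.0
```

```bash
python3 -m pendant '[[0,0,0,0,0,0,0.2],[0,0,0,0,0,0,0.2],[0.35,0.11,0.33,0,0,0,0.2],[0.35,0.11,0.33,0,0,0,0.2],[0.35,0.11,0.33,0,0,0,0.2],[0.35,0.11,0.33,0,0,0,0.2],[0,0,0,0,0,0,0.2]]'
python3 -m pendant '[[0.4,0.13,0.3,0,0,0,0.2],[0.4,0.13,0.3,0,0,0,0.2],[0.4,0.13,0.3,0,0,0,0.2],[0.4,0.13,0.3,0,0,0,0.2],[0.45,0.15,0.26,0,0,0,0.2],[0.45,0.15,0.26,0,0,0,0.2],[0.45,0.15,0.26,0,0,0,0.2],[0.45,0.15,0.26,0,0,0,0.2]]'
python3 - <<'E'
from h import *
import cv2
print(robot.get_obs()["time"])
cv2.imwrite("pics/side2.png",cv2.resize(imaging.snapshot("side")[200:340,90:270,::-1],None,fx=3,fy=3))
E
```

```text
time: 4.45
tool_pos: [0.4511, 0.1969, 0.101]
ee_rot: [3.14, 0.0, 1.887]
wrist_force: [0.2, 0.3, 0.1]
width: 0.019
finger_force: 0.0
time: 5.25
tool_pos: [0.4845, 0.2079, 0.1228]
ee_rot: [3.142, 0.0, 1.887]
wrist_force: [-0.7, -0.3, 0.1]
width: 0.0189
finger_force: 0.0
5.25
```

View pics/side2.png

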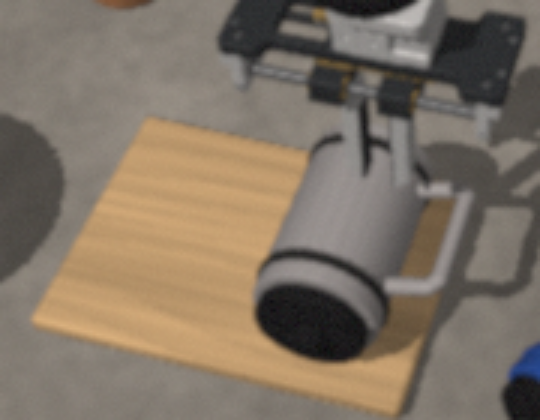

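The jug has not moved: the bar is still at about (246,263)–(236,296) in side, and the fingers went past above or inside it. I'll check where the fingertips were relative to the bar.

```bash
python3 - <<'E'
from h import *
import cv2
o=robot.get_obs();t=o["tool_pos"]
ex=np.array([np.cos(.3145),np.sin(.3145),0])
ims=[]
for n,(x,y) in(("scene",(270,190)),("side",(170,200)),("wrist",(180,80))):
    im=cv2.resize(imaging.snapshot(n)[y:y+110,x:x+110,::-1] if n!="wrist" else imaging.snapshot(n)[:,:,::-1],None,fx=4 if n!="wrist" else 1.5625,fy=4 if n!="wrist" else 1.5625,interpolation=cv2.INTER_CUBIC)
    if n!="wrist":
        for X,c in((t,(0,0,255)),(t+[0,0,-.011]+ex*.0095,(0,255,0)),(t+[0,0,-.011]-ex*.0095,(255,255,0)),(np.array([.4385,.1935,.0905]),(255,0,0)),(np.array([.436,.1922,.0868]),(0,255,255))):
            u=((proj(n,X)[0]-[x,y]+.5)*4).astype(int);cv2.drawMarker(im,tuple(int(a) for a in u),c,markerSize=12)
    ims.append(im)
a=np.hstack(ims[:2]);a=cv2.resize(a,(800,400));cv2.imwrite("pics/chk.png",a);cv2.imwrite("pics/chkw.png",cv2.resize(ims[2],(512,384)))
E
```

```text
(no output)
```

View pics/chk.png

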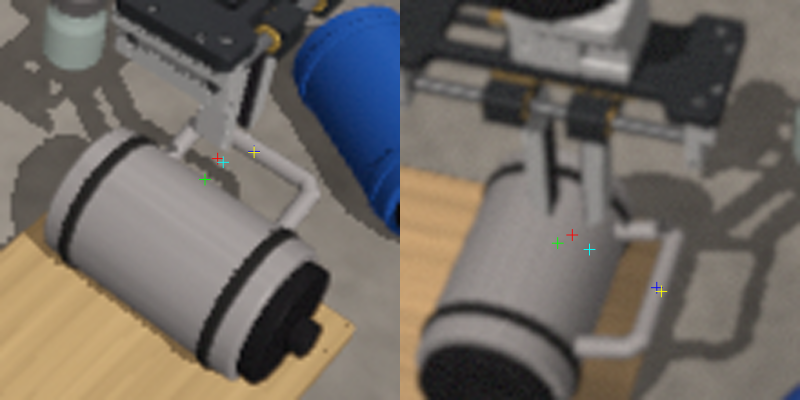

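```bash
python3 - <<'E'
from h import *
np.set_printoptions(precision=4,suppress=True)
o=robot.get_obs();print(robot.tip_extent,o["time"],o["tool_pos"],o["width"])
f=tri({"scene":(329.1,229.9),"side":(211.3,258.6)});r=tri({"scene":(337.4,224.4),"side":(224.2,261)})
print(f,r,(f+r)/2-o["tool_pos"])
for n,X in(("scene",f),("side",f),("scene",r),("side",r)):print(n,proj(n,X))
p=imaging.camera_params("wrist");print("wrist cam centre",-p["R"].T@p["t"],p["R"])
E
```

```text
0.011 5.45 [0.4841 0.2078 0.1226] 0.01884812874105349
[0.494  0.2142 0.1427] [0.4678 0.2072 0.1433] [-0.0032  0.0029  0.0204]
scene [[329.2385 230.1824]]
side [[211.3837 258.424 ]]
scene [[337.018  223.6089]]
side [[223.9588 261.5038]]
wrist cam centre [0.4633 0.275  0.3264] [[ 0.95    0.3121  0.0009]
 [ 0.3023 -0.921   0.2458]
 [ 0.0775 -0.2332 -0.9693]]
```

View pics/chkw.png

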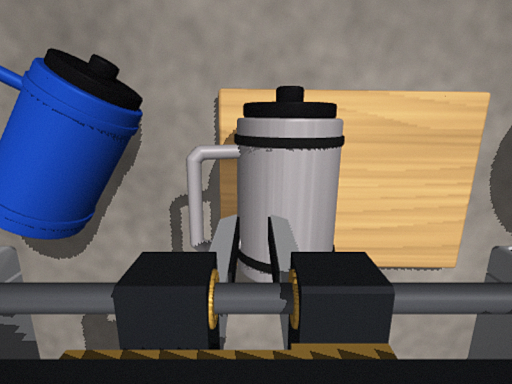

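```bash
python3 - <<'E'
from h import *
import cv2
np.set_printoptions(precision=4,suppress=True)
o=robot.get_obs();t=o["tool_pos"];ex=np.array([np.cos(.3145),np.sin(.3145),0])
for k in(0,-.011,.02,.03): print(k,proj("wrist",np.array([t+[0,0,k]+ex*.0095,t+[0,0,k]-ex*.0095])))
# start picture
a=np.radians(-66.9);e=np.array([np.cos(a),np.sin(a),0]);t0=np.array([.21594,-.50526,.18096])
im=cv2.resize(cv2.imread("pics/scene0.png")[10:100,220:320],None,fx=6,fy=6,interpolation=cv2.INTER_CUBIC)
for k,c in((-.011,(0,255,0)),(.02,(0,0,255))):
    for s in(1,-1):
        u=((proj("scene",t0+[0,0,k]+s*e*.047)[0]-[220,10]+.5)*6).astype(int);cv2.drawMarker(im,tuple(int(v) for v in u),c)
cv2.imwrite("pics/chk0.png",im)
E
```

```text
0 [[264.2325 214.5329]
 [238.6412 214.4692]]
-0.011 [[263.7005 209.9114]
 [239.3193 209.85  ]]
0.02 [[265.3482 224.2275]
 [237.2186 224.1589]]
0.03 [[265.9935 229.8335]
 [236.3959 229.7623]]
```

View pics/chk0.png

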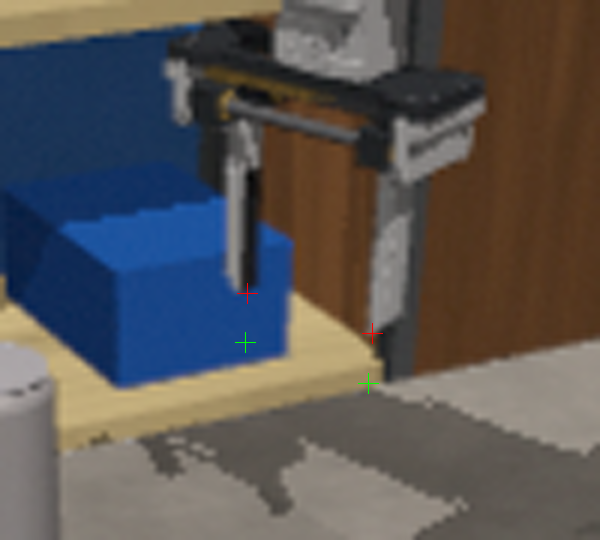

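The fingertips really sit about 20 mm above the reported TCP: the red marks at TCP+20 mm match the tips in the start picture, and wrist and side agree. So I take tip z = tool z + 0.02. That is why the fingers passed over the bar. I go back and cage it lower.

```bash
python3 -m pendant '[[-1.5,-0.5,0,0,0,0,0.3],[-1.7,-0.5,0,0,0,0,0.3],[-1.65,-0.5,0,0,0,0,0.3],[0,0,-1.2,0,0,0,0.3],[0,0,-1.2,0,0,0,0.3],[0,0,-1.2,0,0,0,0.3],[0,0,-1,0,0,0,0.3],[0,0,0,0,0,0,0.3]]'
python3 -m pendant '[[0,0,-1,0,0,0,0.3],[0,0,-1,0,0,0,0.3],[0,0,0,0,0,0,0.3],[0,0,0,0,0,0,0.2],[0,0,0,0,0,0,0.2],[0,0,0,0,0,0,0.2]]'
```

```text
time: 6.25
tool_pos: [0.4343, 0.1924, 0.0738]
ee_rot: [-3.137, -0.0, 1.887]
wrist_force: [0.1, -0.5, -0.2]
width: 0.0283
finger_force: 0.0
time: 6.85
tool_pos: [0.436, 0.193, 0.0572]
ee_rot: [3.14, 0.0, 1.887]
wrist_force: [0.3, 0.1, -0.2]
width: 0.0189
finger_force: 0.0
```

```bash
python3 -m pendant '[[0.35,0.11,0.3,0,0,0,0.2],[0.35,0.11,0.3,0,0,0,0.2],[0.35,0.11,0.3,0,0,0,0.2],[0.35,0.11,0.3,0,0,0,0.2],[0,0,0,0,0,0,0.2]]'
python3 - <<'E'
from h import *
import cv2
s=[cv2.resize(imaging.snapshot(n)[y:y+110,x:x+110,::-1],(400,400),interpolation=cv2.INTER_CUBIC) for n,(x,y) in(("scene",(270,190)),("side",(150,200)))]
cv2.imwrite("pics/roll1.png",np.hstack(s))
E
```

```text
time: 7.35
tool_pos: [0.4506, 0.1975, 0.0693]
ee_rot: [3.14, 0.0, 1.887]
wrist_force: [1.3, -0.5, -0.2]
width: 0.0187
finger_force: 0.0
```

View pics/roll1.png

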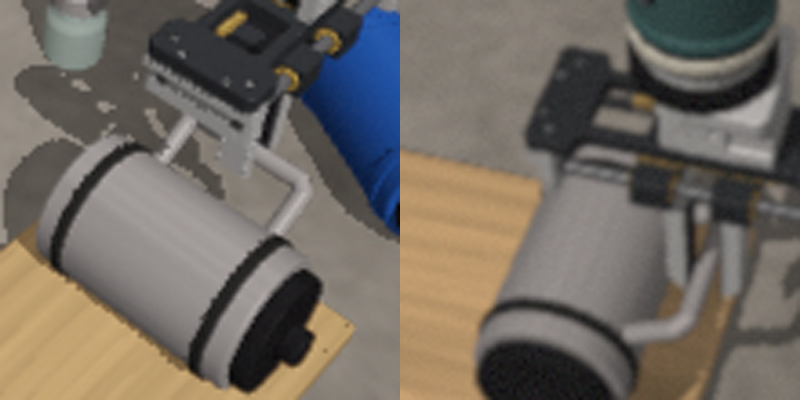

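The bar is now between the fingers (scene 250,150; side 715,250 in the crop), and the jug has begun to roll. Next I roll it on along the cycloid.

```bash
python3 -m pendant '[[0.4,0.13,0.3,0,0,0,0.2],[0.4,0.13,0.3,0,0,0,0.2],[0.4,0.13,0.3,0,0,0,0.2],[0.4,0.13,0.3,0,0,0,0.2],[0.45,0.15,0.26,0,0,0,0.2],[0.45,0.15,0.26,0,0,0,0.2],[0.45,0.15,0.26,0,0,0,0.2],[0.45,0.15,0.26,0,0,0,0.2]]'
python3 -m pendant '[[0.48,0.16,0.21,0,0,0,0.2],[0.48,0.16,0.21,0,0,0,0.2],[0.48,0.16,0.21,0,0,0,0.2],[0.48,0.16,0.21,0,0,0,0.2],[0.51,0.17,0.15,0,0,0,0.2],[0.51,0.17,0.15,0,0,0,0.2],[0.51,0.17,0.15,0,0,0,0.2],[0.51,0.17,0.15,0,0,0,0.2]]'
python3 -m pendant '[[0.53,0.17,0.1,0,0,0,0.2],[0.53,0.17,0.1,0,0,0,0.2],[0.53,0.17,0.1,0,0,0,0.2],[0.53,0.17,0.1,0,0,0,0.2],[0,0,0,0,0,0,0.2]]'
```

```text
time: 8.25
tool_pos: [0.484, 0.2085, 0.0912]
ee_rot: [3.142, 0.0, 1.887]
wrist_force: [0.0, -0.3, -1.0]
width: 0.019
finger_force: 0.0
time: 9.05
tool_pos: [0.5236, 0.2218, 0.1055]
ee_rot: [3.142, 0.0, 1.887]
wrist_force: [1.2, -0.6, -1.3]
width: 0.0189
finger_force: 0.0
time: 9.55
tool_pos: [0.5451, 0.2286, 0.1094]
ee_rot: [3.141, 0.0, 1.887]
wrist_force: [0.5, -0.3, -0.6]
width: 0.019
finger_force: 0.0
```

```bash
cat >lid.py <<'E'
from h import *
import cv2
def lid(im,box):
    x0,y0,x1,y1=box;m=((im[y0:y1,x0:x1].max(2)<55)*255).astype(np.uint8)
    m=cv2.morphologyEx(m,cv2.MORPH_OPEN,np.ones((4,4),np.uint8))
    n,l,s,c=cv2.connectedComponentsWithStats(m)
    return [(tuple((c[i]+[x0,y0]).round(1)),s[i,4],s[i,:4].tolist()) for i in range(1,n) if s[i,4]>60]
E
python3 - <<'E'
from lid import *
print("s0",lid(cv2.imread("pics/scene0.png"),(270,240,375,330)));print("d0",lid(cv2.imread("pics/side0.png"),(110,250,240,345)))
print("t",robot.get_obs()["time"])
for n,b in(("scene",(270,240,375,330)),("side",(110,250,240,345))):
    im=imaging.snapshot(n)[:,:,::-1];cv2.imwrite(f"pics/{n}_r2.png",im);print(n,lid(im,b))
E
```

```text
s0 [((np.float64(348.6), np.float64(279.7)), np.int32(420), [66, 24, 25, 32])]
d0 [((np.float64(194.7), np.float64(308.2)), np.int32(682), [67, 46, 37, 25])]
t 9.55
scene [((np.float64(334.9), np.float64(294.9)), np.int32(456), [52, 38, 25, 33])]
side [((np.float64(171.1), np.float64(302.6)), np.int32(644), [44, 41, 36, 24])]
```

```bash
python3 - <<'E'
from h import *
np.set_printoptions(precision=4,suppress=True)
for n,a,b in(("scene",(348.6,279.7),(334.9,294.9)),("side",(194.7,308.2),(171.1,302.6))):
    A,B=plane(n,*a,.064),plane(n,*b,.064);d=B-A;print(n,A,B,d,np.linalg.norm(d),np.degrees(np.arctan2(d[1],d[0])),np.degrees(np.linalg.norm(d)/.048))
E
```

```text
scene [0.489  0.2948 0.064 ] [0.5376 0.31   0.064 ] [0.0486 0.0153 0.    ] 0.05095886118355527 17.45007041435077 60.827659887723996
side [0.4869 0.289  0.064 ] [0.5358 0.3046 0.064 ] [0.0489 0.0157 0.    ] 0.05138415272825398 17.761085275754894 61.33531427467891
```

```bash
python3 -m pendant '[[0.5,0.16,0.05,0,0,0,0.2],[0.5,0.16,0.05,0,0,0,0.2],[0.5,0.17,0.03,0,0,0,0.2],[0.4,0.13,0,0,0,0,0.2],[0.3,0.1,0,0,0,0,0.2],[0,0,0,0,0,0,0.2],[0,0,0,0,0,0,0.2]]'
python3 - <<'E'
from lid import *
o=robot.get_obs();print(o["time"],o["tool_pos"])
for n,b,a in(("scene",(270,240,375,340),(348.6,279.7)),("side",(110,240,240,345),(194.7,308.2))):
    im=imaging.snapshot(n)[:,:,::-1];cv2.imwrite(f"pics/{n}_r3.png",im);L=lid(im,b);d=plane(n,*L[0][0],.064)-plane(n,*a,.064);print(L,np.degrees(np.linalg.norm(d)/.048),plane(n,*L[0][0],.064))
E
```

```text
time: 10.35
tool_pos: [0.5664, 0.2356, 0.1106]
ee_rot: [-3.141, -0.0, 1.887]
wrist_force: [0.2, 0.8, 0.4]
width: 0.0189
finger_force: 0.0
10.35 [0.56635093 0.23562266 0.11055834]
[((np.float64(332.7), np.float64(297.3)), np.int32(460), [50, 41, 25, 33])] 70.07479597740291 [0.54503163 0.31231017 0.064     ]
[((np.float64(167.8), np.float64(301.8)), np.int32(646), [40, 50, 37, 25])] 70.02045949654969 [0.54275639 0.30682155 0.064     ]
```

```bash
python3 -m pendant '[[0,0,0,0,0,0,0.2],[0,0,0,0,0,0,0.2],[0,0,0,0,0,0,0.2],[0,0,0,0,0,0,0.2],[0,0,0,0,0,0,0.15],[0,0,0,0,0,0,0.13],[0,0,0,0,0,0,0.1],[0,0,0,0,0,0,0]]'
python3 -m pendant '[[0,0,0,0,0,0,0],[0,0,0,0,0,0,0],[0,0,0,0,0,0,0],[0,0,0,0,0,0,0],[0,0,0,0,0,0,0]]'
python3 - <<'E'
from lid import *
for n,b,a in(("scene",(270,240,375,340),(348.6,279.7)),("side",(110,240,240,345),(194.7,308.2))):
    im=imaging.snapshot(n)[:,:,::-1];L=lid(im,b);d=plane(n,*L[0][0],.064)-plane(n,*a,.064);print(L,np.degrees(np.linalg.norm(d)/.048))
E
```

```text
time: 11.25
tool_pos: [0.5664, 0.2356, 0.1107]
ee_rot: [3.142, -0.0, 1.887]
wrist_force: [0.5, -0.2, -0.2]
width: 0.0113
finger_force: 30.0
time: 11.75
tool_pos: [0.5664, 0.2356, 0.1107]
ee_rot: [3.141, 0.0, 1.887]
wrist_force: [-0.1, 0.6, 0.7]
width: 0.0108
finger_force: 30.0
[((np.float64(332.7), np.float64(297.3)), np.int32(460), [50, 41, 25, 33])] 70.07479597740291
[((np.float64(167.9), np.float64(301.7)), np.int32(637), [41, 50, 36, 24])] 69.88998907071344
```

```bash
python3 -m pendant '[[0,0,0.3,0,0,0,0],[0,0,0.5,0,0,0,0],[0,0,0.8,0,0,0,0],[0,0,1.2,0,0,0,0],[0,0,1.2,0,0,0,0],[0,0,0,0,0,0,0],[0,0,0,0,0,0,0]]'
python3 -m pendant '[[0,0,1.5,0,0,0,0],[0,0,2,0,0,0,0],[0,0,2,0,0,0,0],[0,0,1.5,0,0,0,0],[0,0,0,0,0,0,0],[0,0,0,0,0,0,0]]'
python3 - <<'E'
from lid import *
o=robot.get_obs();print(o["joint_positions"].round(2))
ims={}
for n,b in(("scene",(260,200,400,330)),("side",(80,180,250,330))):
    im=imaging.snapshot(n)[:,:,::-1];cv2.imwrite(f"pics/{n}_l.png",im);ims[n]=lid(im,b)
print(ims);print(tri({n:ims[n][0][0] for n in ims}))
print("on board",tri({"scene":(332.7,297.3),"side":(167.9,301.7)}),"start",tri({"scene":(348.6,279.7),"side":(194.7,308.2)}))
E
```

```text
time: 12.55
tool_pos: [0.5669, 0.2358, 0.1518]
ee_rot: [3.14, 0.0, 1.887]
wrist_force: [-1.0, -0.5, -5.7]
width: 0.0116
finger_force: 30.0
time: 13.15
tool_pos: [0.5664, 0.2356, 0.2207]
ee_rot: [3.141, 0.0, 1.887]
wrist_force: [0.4, 0.6, -5.7]
width: 0.0115
finger_force: 30.0
[ 0.3   0.23  1.14 -0.    1.78 -0.01]
{'scene': [((np.float64(390.6), np.float64(247.0)), np.int32(371), [120, 34, 20, 24]), ((np.float64(342.9), np.float64(263.6)), np.int32(613), [68, 45, 29, 37])], 'side': [((np.float64(171.5), np.float64(181.5)), np.int32(66), [84, 0, 17, 5]), ((np.float64(148.4), np.float64(185.6)), np.int32(65), [64, 2, 10, 8]), ((np.float64(167.8), np.float64(189.4)), np.int32(74), [83, 6, 11, 8]), ((np.float64(161.5), np.float64(270.5)), np.int32(819), [62, 77, 40, 28])]}
[0.53057074 0.31531763 0.35602622]
on board [0.5432634  0.30798113 0.06216848] start [0.48715233 0.29056431 0.06261461]
```

```bash
python3 -c "
from h import *
print(tri({'scene':(342.9,263.6),'side':(161.5,270.5)}))"
python3 -m pendant '[[0,-0.5,0,0,0,0,0],[0,-1.2,0,0,0,-1,0],[0.1,-2,0,0,0,-1.5,0],[0.2,-3,0,0,0,-1.5,0],[0.2,-3,0,0,0,-1.5,0],[0.2,-3,0,0,0,-1.5,0],[0.2,-3,0,0,0,-1.5,0],[0.2,-3,0,0,0,-1.5,0]]'
python3 -m pendant '[[0.2,-3,0,0,0,-1.5,0],[0.2,-3,0,0,0,-1.5,0],[0.2,-3,0,0,0,-1.5,0],[0.2,-3,0,0,0,-1.5,0],[0.2,-3,0,0,0,-1.5,0],[0.2,-3,0,0,0,-1.5,0],[0.1,-3,0,0,0,-1.5,0],[0,-2.5,0,0,0,-1.4,0]]'
python3 -m pendant '[[0,-2,0,0,0,-1,0],[0,-1.5,0,0,0,0,0],[0,-1,0,0,0,0,0],[0,-0.6,0,0,0,0,0],[0,0,0,0,0,0,0],[0,0,0,0,0,0,0],[0,0,0,0,0,0,0]]'
```

```text
[0.54211212 0.30758326 0.17191965]
time: 14.05
tool_pos: [0.5769, 0.0463, 0.2204]
ee_rot: [-3.141, 0.001, 1.71]
wrist_force: [0.5, 1.1, -5.6]
width: 0.0112
finger_force: 30.0
time: 14.85
tool_pos: [0.5894, -0.1892, 0.2201]
ee_rot: [-3.14, 0.001, 1.502]
wrist_force: [0.2, -0.9, -5.1]
width: 0.0108
finger_force: 30.0
time: 15.55
tool_pos: [0.5906, -0.2363, 0.2208]
ee_rot: [3.141, -0.0, 1.489]
wrist_force: [0.0, -0.1, -5.3]
width: 0.0112
finger_force: 30.0
```

```bash
python3 -m pendant '[[-0.17,-0.1,-1,0,0,1,0],[0,0,-1.5,0,0,0,0],[0,0,-1,0,0,0,0],[0,0,0,0,0,0,0],[0,0,0,0,0,0,0]]'
python3 - <<'E'
from lid import *
o=robot.get_obs();t=o["tool_pos"];e=np.array([.0657,.998,0])
X=t+e*.076;X[2]+=.062-.1107
ims={}
for n in("scene","side"):
    u,v=proj(n,X)[0];b=[int(u)-30,int(v)-30,int(u)+30,int(v)+30];im=imaging.snapshot(n)[:,:,::-1];cv2.imwrite(f"pics/{n}_c.png",im)
    L=lid(im,b);print(n,(u,v),L);ims[n]=max(L,key=lambda a:a[1])[0] if L else None
print("expected lid",X);print("seen",tri(ims))
E
```

```text
time: 16.05
tool_pos: [0.5883, -0.2381, 0.1846]
ee_rot: [-3.14, -0.001, 1.505]
wrist_force: [-0.5, -0.2, -6.3]
width: 0.011
finger_force: 30.0
scene (np.float64(214.17988946235107), np.float64(152.6487353938233)) [((np.float64(214.5), np.float64(153.2)), np.int32(576), [17, 18, 28, 27])]
side (np.float64(264.781587639901), np.float64(146.749946598274)) [((np.float64(265.7), np.float64(146.0)), np.int32(517), [19, 17, 26, 27])]
expected lid [ 0.59329538 -0.16225944  0.1359339 ]
seen [ 0.59242559 -0.16479816  0.13518123]
```

```bash
python3 -m pendant '[[0,0,-1,0,0,0,0],[0,0,-1.2,0,0,0,0],[0,0,-1.2,0,0,0,0],[0,0,-1,0,0,0,0],[0,0,-0.7,0,0,0,0],[0,0,-0.4,0,0,0,0],[0,0,0,0,0,0,0],[0,0,0,0,0,0,0]]'
python3 -m pendant '[[0,0,-0.2,0,0,0,0],[0,0,-0.2,0,0,0,0],[0,0,-0.1,0,0,0,0],[0,0,-0.1,0,0,0,0],[0,0,0,0,0,0,0],[0,0,0,0,0,0,0]]'
```

```text
time: 16.95
tool_pos: [0.589, -0.2385, 0.1311]
ee_rot: [3.141, 0.0, 1.505]
wrist_force: [0.7, -0.2, -5.6]
width: 0.0108
finger_force: 30.0
time: 17.55
tool_pos: [0.5887, -0.2384, 0.1247]
ee_rot: [3.142, -0.0, 1.505]
wrist_force: [0.5, -0.5, -5.2]
width: 0.0109
finger_force: 30.0
```

```bash
python3 -m pendant '[[0,0,-0.1,0,0,0,0],[0,0,-0.1,0,0,0,0],[0,0,-0.1,0,0,0,0],[0,0,0,0,0,0,0],[0,0,0,0,0,0,0]]'
python3 -m pendant '[[0,0,-0.05,0,0,0,0],[0,0,-0.05,0,0,0,0],[0,0,0,0,0,0,0],[0,0,0,0,0,0,0]]'
```

```text
time: 18.05
tool_pos: [0.5887, -0.2384, 0.1216]
ee_rot: [-3.142, -0.0, 1.505]
wrist_force: [0.3, -0.2, -6.2]
width: 0.0107
finger_force: 30.0
time: 18.45
tool_pos: [0.5888, -0.2384, 0.1208]
ee_rot: [3.141, 0.0, 1.505]
wrist_force: [0.2, 0.6, -5.3]
width: 0.0113
finger_force: 30.0
```

```bash
python3 -m pendant '[[0,0,-0.05,0,0,0,0],[0,0,-0.05,0,0,0,0],[0,0,0,0,0,0,0],[0,0,0,0,0,0,0]]'
python3 -m pendant '[[0,0,-0.05,0,0,0,0],[0,0,0,0,0,0,0],[0,0,0,0,0,0,0]]'
```

```text
time: 18.85
tool_pos: [0.5891, -0.2384, 0.1203]
ee_rot: [3.14, 0.0, 1.505]
wrist_force: [0.8, -0.3, -3.4]
width: 0.0107
finger_force: 30.0
time: 19.15
tool_pos: [0.5893, -0.2385, 0.1202]
ee_rot: [3.14, 0.001, 1.505]
wrist_force: [1.3, 0.4, -0.5]
width: 0.0112
finger_force: 30.0
```

The weight is now on the cradle (force went from -5.7 to -0.5 N, height as predicted). I open the jaws a little.

```bash
python3 -m pendant '[[0,0,0,0,0,0,0.13],[0,0,0,0,0,0,0.16],[0,0,0,0,0,0,0.2],[0,0,0,0,0,0,0.25],[0,0,0,0,0,0,0.3],[0,0,0,0,0,0,0.3],[0,0,0,0,0,0,0.3]]'
python3 - <<'E'
from lid import *
o=robot.get_obs();t=o["tool_pos"];X=t+np.array([.0657,.998,0])*.076;X[2]=.071
ims={}
for n in("scene","side"):
    u,v=proj(n,X)[0];im=imaging.snapshot(n)[:,:,::-1];cv2.imwrite(f"pics/{n}_p.png",im)
    L=lid(im,[int(u)-30,int(v)-30,int(u)+30,int(v)+30]);print(n,(u,v),L);ims[n]=max(L,key=lambda a:a[1])[0]
print("expected",X,"seen",tri(ims))
E
```

```text
time: 19.85
tool_pos: [0.5886, -0.2384, 0.1191]
ee_rot: [-3.141, 0.0, 1.505]
wrist_force: [-0.2, -1.0, 0.3]
width: 0.0285
finger_force: 0.0
scene (np.float64(215.34511495565994), np.float64(171.40515548896272)) [((np.float64(215.3), np.float64(171.9)), np.int32(505), [18, 19, 26, 25])]
side (np.float64(263.9553903995059), np.float64(165.40737737205595)) [((np.float64(264.7), np.float64(164.8)), np.int32(457), [20, 18, 24, 25])]
expected [ 0.59360837 -0.16259033  0.071     ] seen [ 0.59342227 -0.16565512  0.06945135]
```

Seated at the expected height. I retreat straight up, then take the last look.

```bash
python3 -m pendant '[[0,0,0.5,0,0,0,0.35],[0,0,1,0,0,0,0.35],[0,0,2,0,0,0,0.35],[0,0,3,0,0,0,0.35],[0,0,3,0,0,0,0.35],[0,0,3,0,0,0,0.35],[0,0,0,0,0,0,0.35],[0,0,0,0,0,0,0.35]]'
python3 - <<'E'
from lid import *
c=[.5889,-.2374,.085];r=[]
for n in("scene","side"):
    u,v=proj(n,c)[0].astype(int);im=imaging.snapshot(n)[:,:,::-1].copy();print(n,lid(im,[u-40,v-30,u+40,v+40]))
    r.append(cv2.resize(im[v-55:v+55,u-55:u+55],(400,400),interpolation=cv2.INTER_CUBIC))
cv2.imwrite("pics/final.png",np.hstack(r))
E
```

```text
time: 20.75
tool_pos: [0.5891, -0.2386, 0.2456]
ee_rot: [3.139, 0.001, 1.505]
wrist_force: [-0.1, -0.1, -0.1]
width: 0.0331
finger_force: 0.0
scene [((np.float64(215.3), np.float64(171.9)), np.int32(505), [37, 37, 26, 25])]
side [((np.float64(264.9), np.float64(164.9)), np.int32(465), [14, 36, 25, 25])]
```

View pics/final.png

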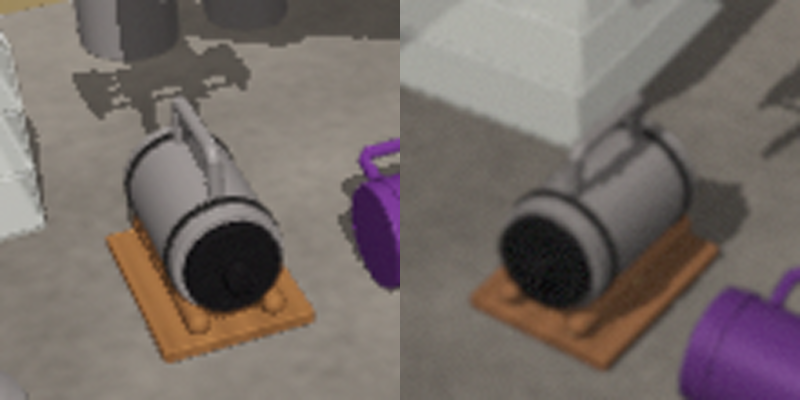

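The last picture shows the jug along both rails, central, with the handle on top (scene crop 200,130; side crop 610,135). The gripper is clear above it. I hand the job in.

```bash
python3 -c "
from bench import robot
print(robot.close_job())"
```

```text
the job is handed in; nothing more can be done
None
```

I rolled the jug along the board until its handle was on top, set it gently into the middle of the cradle rails with the handle still on top, and handed the job in after about 21 s; the verdict was not shown.

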